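# Slide the board carrier under the test jig's bridge and press the contacts down

### The job

Slide the board carrier flat along the worktop into the test jig, the end with the tall parts (nearest the jig) first, under the low bridge until its front edge is fully home against the jig's end stop; only push it along, never lift or tip it or let it strike the bridge, and leave everything else on the bench where it is. Only when the carrier is home, press the round knob on the bridge all the way down with the fingertips, so that the contact pins bear on the board. Keep it pressed: the program finishes while holding the knob down.

Things in the scene. Friction and masses are not known exactly. Their poses are not given: they have to be found in the camera images.
- carrier: Loose dark board carrier with a green circuit board, 150 mm long (x), 90 wide (y), about 0.35 kg; plain side and end faces 12 mm high, front corners rounded to 8 mm. Origin: centre of its underside. x points to its front, turned to the jig within 0.7 rad, where a white relay and two round capacitors rise to 21 mm, its tallest parts; at the rear, where it is pushed, a grey block rises to 20 mm.
- jig: Aluminium test jig bolted to the bench. Origin: on the worktop under the bridge's middle; x points into the channel, the carrier's way. The carrier slides on the bare worktop between rails 14 mm high, 94 mm apart, from x = -0.060 to 0.052; lead-ins flare out before them to a mouth 128 mm wide at x = -0.100. End stop: a bar 14 mm high, face at x = 0.040. Flat feet reach to y = +-0.085.
- bridge: Fixed dark bridge plate across the channel, jig x = -0.030 to 0.030, 124 mm wide, underside 24 mm and top 34 mm above the worktop, with a boss to 46 mm round the knob's stem and a grey header block to 43 mm. Origin and axes as the jig's.
- jig_home (a point): On the worktop in the channel: where the carrier's origin lies when it is home against the stop (jig x = -0.035, axes as the jig's). The carrier's rear face then stands 110 mm before the jig's origin, outside the mouth.
- jig_mouth (a point): On the worktop, in the middle of the flared mouth (jig x = -0.100), axes as the jig's.
- knob_top (a point): Top of the round black press knob, 40 mm in diameter, above the middle of the bridge (jig x = y = 0), 77 mm above the worktop when up; moves down with the knob.
- knob (a joint): Press knob's travel in m: 0 up, grows as it is pressed straight down, hard stop at 0.015. A spring of 1.6 N (up) to 3.5 N (down) lifts it; at about 0.012 the pins meet a board that lies home and their own springs add 1 to 3 N up to the stop.
- contact_pins: Small block of brass spring pins on the lower end of the knob's stem, under the bridge, pins 25 mm above the worktop when the knob is up. Origin at the jig's origin when up.
- tape_roll: Bystander: roll of yellow tape lying flat, 72 mm across, 18 mm high, origin under its middle.
- screwdriver: Bystander: screwdriver with yellow handle, 178 mm long, 25 mm thick, lying on the right; origin under its middle.
- flux_bottle: Bystander: white dropper bottle, 38 mm across, 115 mm tall, origin under its middle.
- marker: Bystander: marker pen with blue cap, 128 mm long, 15 mm thick, lying; origin under its middle.
- tweezers: Bystander: steel tweezers, 124 mm long, 9 mm high, lying; origin under their middle.

How it is judged:
By the outcome, as a careful person would: the job done as asked, in the order asked, and still so for the second after the job is handed in, while the arm keeps its last pose, push and grip.
It also fails if it takes over 67 s, if anything falls off the work surface, if the arm or the gripper's body presses on something with over 40 N, if the wrist force passes 120 N, or if a joint passes its speed limit or range.

### The arm

A 6-joint arm with a two-finger parallel gripper is mounted at the origin on the work surface; the furniture and walls round the work are solid. World frame = base frame: x ahead of the robot, y to its left, z up, the work surface at z = 0. Lengths are in m, angles in rad, forces in N, time in s.
With the tool pointing down it reaches from about 0.4 to 0.825 m from the base axis. Payload 7 kg.
Tool frame: the origin (TCP) lies at the very end of the fingers, on their centre line; the grasp point (between the pads) lies arm.hold_point_z behind it (arm.hold_point_z is the distance from the TCP to the grasp point, in m); z points along the fingers, y is the line along which they close (so a half turn about z gives the same grasp; the last joint's range is limited). The gripper opens to 88 mm and grips with 3 to 60 N. Pads are 19 mm wide; open, the fingers measure 130 mm over their backs; the gripper's body (78 mm by 193 mm) begins 47 mm behind the grasp point.
Start: joints at [-0.993, 0.359, 0.012, 0, -1.224, -0.288], TCP at [0.193, -0.647, 0.227] pointing down, gripper open.
Joint ranges: [-3.07, 3.07], [-1.43, 2.12], [-1.02, 1.25], [-3.03, 1.67], [-3.05, -0], [-3.03, 3.03]. Speed limits (rad/s): [2.39, 2.39, 3.01, 3.14, 3.14, 3.14].

### API

Orientations are given as [roll, pitch, yaw] about the fixed x, y, z axes, in that order (R = Rz(yaw) Ry(pitch) Rx(roll)).
In Python, from station import arm gives the robot as it stands.
- The arm moves only by the shell command python3 nudge.py 'ROWS' [FORCE]. ROWS is a JSON object whose key "moves" holds a list of rows, 1 to 20 of them, each of 5 numbers: the finger opening in m, then dx, dy, dz in mm, then a turn about the tool's z in units of 0.2 rad; each row is the pose to reach, as a shift and turn from the pose commanded when the command began, along the tool's axes at that moment; what a row does not reach only later rows make up. A row lasts 1/12 s, in which the tool goes at most 0.0417 m and 0.125 rad, less where a joint would pass 70% of its speed; a pose out of reach is approached as far as the arm can. The fingers move at their own pace and stop on an object; FORCE is the grip in N (left out, the last holds). Time passes only in rows, so rows that do not move let the fingers close. It prints the time, the measured TCP pose, the force, the opening and the grip force at its end. Input that does not fit is refused with a message, and nothing moves.
- arm.get_state(): the state, without advancing time (a new reading comes with each control period).
- arm.grab_frame(name): name is "scene" or "top" or "wrist"; returns the picture (400x640x3 uint8, red, green, blue); there is no depth.
- arm.camera_params(name): a dict with "fx", "fy", "cx", "cy" (pixels), "D" ([k1, k2, p1, p2, k3] as OpenCV has them; the pictures are not rectified), "T" (4x4, takes a point from camera to world coordinates); the wrist camera has in their place "hand_eye" (4x4, takes a point from camera to tool coordinates, whose origin is the TCP and whose axes are the flange's). Camera axes: x right, y down, z forward; pixel columns grow to the right and rows downward; lengths in m; the calibration is good to about 2 mm. A picture is of the moment at which its call begins: read the wrist's pose just before it. camera_params takes no time and is no camera call.
- arm.job_done(): hands the job in; it is judged then, once.
The state is a dict: "t": time; "q": joint angles; "qd": joint speeds; "joint_efforts": joint torques, N m; "eef_pos": TCP position; "ee_rot": TCP orientation; "force": force on the tool from outside, world axes, zero at the start; "moment": the same for the moment, N m; "width": finger opening in m; "gripper_force": force on a finger pad.
Only numpy, scipy, OpenCV 4.12 (cv2) and the standard library are available. Lean on these libraries where they do the work, as an engineer would, in place of code of your own. Each camera call takes 0.05 s, during which the arm holds its last target. There are 200 camera calls.

## Working session

There is one attempt and no reset: what is moved stays moved. The work goes in short steps, Python scripts to look and compute and a shell command to move; the robot and the scene stay as the last step left them, time stands still between calls to the robot, and variables do not carry over. Pictures are saved under pics/ and viewed, at most 10 in all, crops included, and the job is handed in when it is done.

```bash
mkdir -p pics; ls; python3 - <<'E'
from station import arm
import cv2
s=arm.get_state();print(s['t'],s['eef_pos'],s['ee_rot'],s['width'],arm.hold_point_z)
for n in('top','scene'):
    cv2.imwrite(f'pics/{n}0.png',arm.grab_frame(n)[:,:,::-1])
    print(arm.camera_params(n))
E
```

```text
nudge.py
pics
station.py
0.0 [ 0.19270771 -0.6463955   0.22563357] [ 3.13993056e+00 -1.47933607e-04 -2.85195769e+00] 0.08734047781059175 0.0188
{'fx': 468.9602138105351, 'fy': 468.9602138105351, 'cx': 319.18282892151336, 'cy': 200.9973562266745, 'D': array([0.00669581, 0.        , 0.        , 0.        , 0.        ]), 'T': array([[ 0.02312755, -0.99481337,  0.09905291,  0.37096201],
       [-0.99962503, -0.02446417, -0.01230052,  0.04178644],
       [ 0.01465997, -0.09873129, -0.99500614,  1.51709731],
       [ 0.        ,  0.        ,  0.        ,  1.        ]])}
{'fx': 362.02689438369856, 'fy': 362.02689438369856, 'cx': 323.2964473149432, 'cy': 196.5996146258007, 'D': array([-0.019417,  0.      ,  0.      ,  0.      ,  0.      ]), 'T': array([[ 0.70366578, -0.37430314,  0.60394672, -0.19166374],
       [-0.71050083, -0.36282261,  0.60294968, -0.69808681],
       [-0.00656043, -0.8533797 , -0.52124855,  0.70675375],
       [ 0.        ,  0.        ,  0.        ,  1.        ]])}
```

View pics/top0.png

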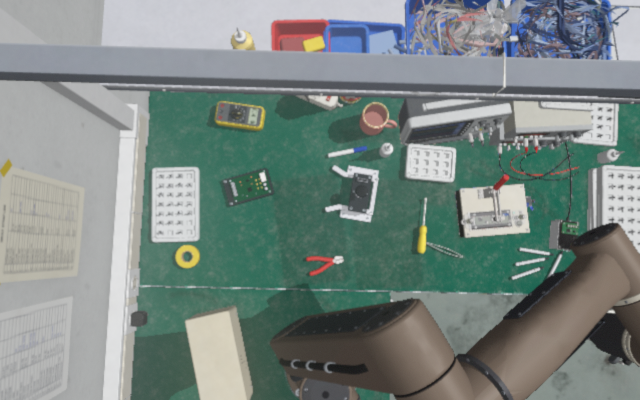

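View pics/scene0.png

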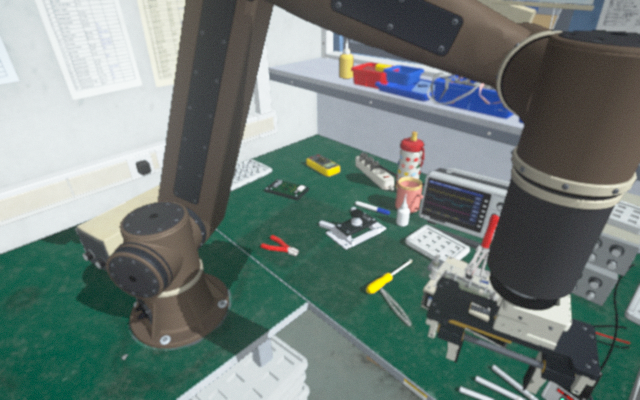

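The top view shows the carrier at about (247,187), with the jig at about (358,193) and its mouth facing left. The tape is at (187,257), the marker at (347,152), the bottle at (386,149) and the screwdriver at (423,230). The scene view agrees: knob at about (356,215), carrier at about (287,188). I'll zoom in on the top view.

```bash
cat > h.py <<'E'
import numpy as np,cv2
from station import arm
from scipy.spatial.transform import Rotation as R
def cam(n,s=None):
    p=arm.camera_params(n)
    if n=='wrist':
        T=np.eye(4);T[:3,:3]=R.from_euler('xyz',s['ee_rot']).as_matrix();T[:3,3]=s['eef_pos'];T=T@np.array(p['hand_eye'])
    else: T=np.array(p['T'])
    K=np.array([[p['fx'],0,p['cx']],[0,p['fy'],p['cy']],[0,0,1]])
    return K,np.array(p['D']),T
def ray(c,uv,z):
    K,D,T=c
    u=cv2.undistortPoints(np.array(uv,float).reshape(-1,1,2),K,D).reshape(-1,2)
    d=np.c_[u,np.ones(len(u))]@T[:3,:3].T
    return T[:3,3]+d*((z-T[2,3])/d[:,2])[:,None]
def proj(c,P):
    K,D,T=c;Ti=np.linalg.inv(T)
    return cv2.projectPoints(np.array(P,float).reshape(-1,3),cv2.Rodrigues(Ti[:3,:3])[0],Ti[:3,3],K,D)[0].reshape(-1,2)
E
python3 - <<'E'
from h import *
im=cv2.imread('pics/top0.png')
cv2.imwrite('pics/top0c.png',cv2.resize(im[130:230,210:410],None,fx=4,fy=4,interpolation=cv2.INTER_CUBIC))
c=cam('top')
for n,p,z in[('carrier',(247,187),.012),('jig',(360,192),.077),('tape',(187,257),.01),('bottle',(386,149),.1),('marker',(347,152),.01)]:print(n,ray(c,p,z)[0].round(3))
p=arm.camera_params('wrist');print(p)
E
```

```text
carrier [0.56  0.257 0.012]
jig [ 0.545 -0.102  0.077]
tape [0.332 0.439 0.01 ]
bottle [ 0.678 -0.178  0.1  ]
marker [ 0.684 -0.064  0.01 ]
{'fx': 320.35044943535365, 'fy': 320.35044943535365, 'cx': 322.6110401707405, 'cy': 195.56961368297104, 'D': array([-0.0418242,  0.       ,  0.       ,  0.       ,  0.       ]), 'hand_eye': array([[ 4.89405605e-04, -9.59576688e-01, -2.81446870e-01,
         7.60868413e-02],
       [ 9.99999857e-01,  5.30204257e-04, -6.88091152e-05,
        -3.69385162e-04],
       [ 2.15251952e-04, -2.81446796e-01,  9.59576810e-01,
        -1.58847579e-01],
       [ 0.00000000e+00,  0.00000000e+00,  0.00000000e+00,
         1.00000000e+00]])}
```

View pics/top0c.png

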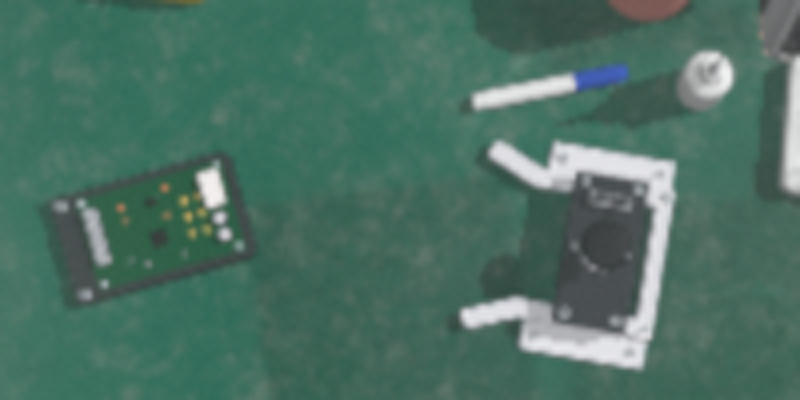

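The crop shows the carrier's front pointing right and tilted up about 14°. The jig's axis points right and tilts down about 8°, with the knob at crop (605,243). I'll move the wrist camera over both for finer measurements.

Careful with the scale: shifts go in mm and turns go in units of 0.2 rad. That gives: 0.56 m is 560, -0.488 m is -488, -1.25 rad is -6.25.

```bash
python3 nudge.py '{"moves":[[0.04, 0, 0, -40, 0], [0.04, 0, 0, -80, 0], [0.04, -488, 560, -80, -6.25], [0.04, -488, 560, -80, -6.25], [0.04, -488, 560, -80, -6.25], [0.04, -488, 560, -80, -6.25], [0.04, -488, 560, -80, -6.25], [0.04, -488, 560, -80, -6.25], [0.04, -488, 560, -80, -6.25], [0.04, -488, 560, -80, -6.25], [0.04, -488, 560, -80, -6.25], [0.04, -488, 560, -80, -6.25], [0.04, -488, 560, -80, -6.25], [0.04, -488, 560, -80, -6.25], [0.04, -488, 560, -80, -6.25], [0.04, -488, 560, -80, -6.25], [0.04, -488, 560, -80, -6.25], [0.04, -488, 560, -80, -6.25], [0.04, -488, 560, -80, -6.25], [0.04, -488, 560, -80, -6.25]]}'
python3 nudge.py '{"moves":[[0.04, 0, 0, 0, 0], [0.04, 0, 0, 0, 0], [0.04, 0, 0, 0, 0]]}'
python3 - <<'E'
from h import *
s=arm.get_state();im=arm.grab_frame('wrist')[:,:,::-1];cv2.imwrite('pics/w1.png',im)
import pickle;pickle.dump(s,open('w1.pkl','wb'))
im=arm.grab_frame('top')[:,:,::-1];cv2.imwrite('pics/top1.png',im)
E
```

```text
t: 1.77
eef_pos: [0.5009, 0.032, 0.3064]
ee_rot: [3.142, 0.0, -1.601]
force: [1.8, -0.8, 0.7]
width: 0.0399
gripper_force: 0.0
t: 2.02
eef_pos: [0.5001, 0.0293, 0.3061]
ee_rot: [3.14, -0.0, -1.601]
force: [-0.8, -0.4, 0.6]
width: 0.0401
gripper_force: 0.0
```

View pics/w1.png

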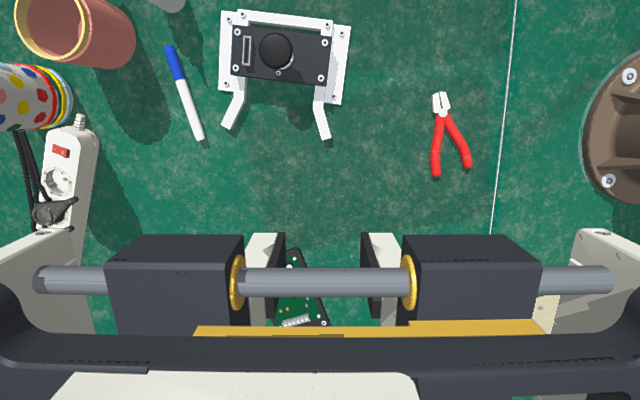

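The wrist view shows the jig: knob at (276,50), bridge corners about (232,27), (332,47), (325,87), (232,72), lead-in tips at (230,128) and (326,138). The gripper hides the carrier. Next I measure the jig.

```bash
python3 - <<'E'
from h import *
import pickle
s=pickle.load(open('w1.pkl','rb'));im=cv2.imread('pics/w1.png');c=cam('wrist',s)
hsv=cv2.cvtColor(im,cv2.COLOR_BGR2HSV)
def comp(m,seed):
    n,l,st,ce=cv2.connectedComponentsWithStats(m)
    y,x=seed;k=l[y,x];return (l==k).astype(np.uint8),st[k]
dark=((hsv[...,2]<95)&(hsv[...,1]<90)).astype(np.uint8)
m,st=comp(dark,(60,310));print(st)
h=max(cv2.findContours(m,cv2.RETR_EXTERNAL,cv2.CHAIN_APPROX_NONE)[0],key=cv2.contourArea).reshape(-1,2)
P=ray(c,h,.034)[:,:2]
r=cv2.minAreaRect((P*1e3).astype(np.float32));print('bridge',r)
k=((hsv[...,2]<45)).astype(np.uint8);k=cv2.morphologyEx(k,cv2.MORPH_OPEN,np.ones((5,5),np.uint8))
n,l,st2,ce=cv2.connectedComponentsWithStats(k[:120,200:360]);print(st2,ce+[200,0])
w=((hsv[...,2]>150)&(hsv[...,1]<50)).astype(np.uint8)
# lead-in tips (top edge z=.014)
m2=w[:160,205:365]
for name,sl,off in[('L',w[90:160,205:260],(205,90)),('R',w[100:160,300:350],(300,100))]:
    ys,xs=np.nonzero(sl);P=ray(c,np.c_[xs+off[0],ys+off[1]],.014)[:,:2]
    print(name,cv2.minAreaRect((P*1e3).astype(np.float32)))
ys,xs=np.nonzero(m2);print('white',cv2.minAreaRect((ray(c,np.c_[xs+205,ys],0.007)[:,:2]*1e3).astype(np.float32)))
v=cv2.resize(im[0:160,190:370],None,fx=4,fy=4,interpolation=cv2.INTER_CUBIC)
cv2.drawContours(v,[(h-[190,0])*4],-1,(0,0,255),1);cv2.imwrite('pics/w1c.png',v)
E
```

```text
[ 231   23  101   66 4494]
bridge ((549.5952758789062, -103.40310668945312), (72.12106323242188, 121.98709869384766), 81.33736419677734)
[[    0     0   160   120 19200]] [[279.5  59.5]]
L ((621.4180297851562, -41.60499572753906), (54.6706428527832, 28.510601043701172), 79.98870086669922)
R ((492.4354553222656, -22.73267936706543), (53.883338928222656, 38.02391052246094), 88.315673828125)
white ((553.2070922851562, -82.04029846191406), (156.0947723388672, 170.00839233398438), 81.5298843383789)
```

View pics/w1c.png

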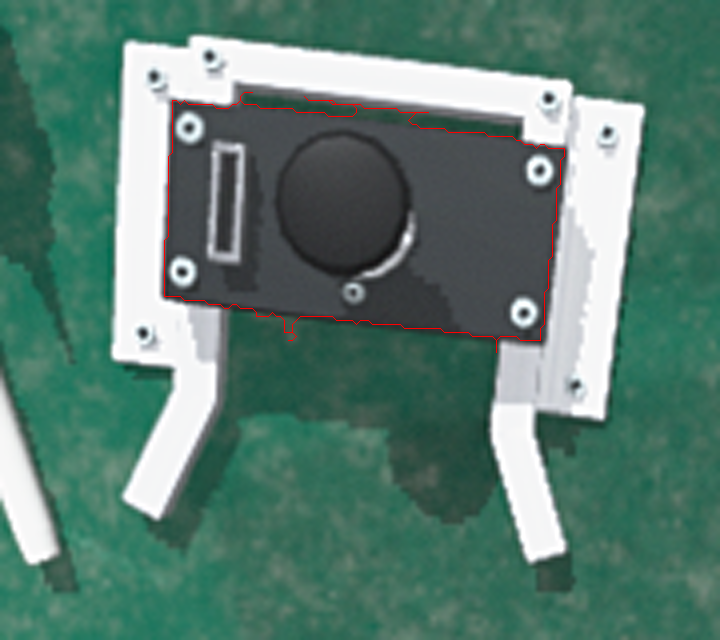

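The crop gives clean bridge corners at (172,100), (566,148), (542,341), (164,297) and the knob centre at about (343,202), all at 4x scale.

```bash
python3 - <<'E'
from h import *
import pickle
s=pickle.load(open('w1.pkl','rb'));c=cam('wrist',s)
q=np.array([[172,100],[566,148],[542,341],[164,297]])/4+[190,0]-.375*0
P=ray(c,q,.034);print(P.round(4),P.mean(0))
x=(P[0]+P[1]-P[2]-P[3])/2;y=(P[0]+P[3]-P[1]-P[2])/2
print('len',np.linalg.norm(x),np.linalg.norm(y),np.arctan2(x[1],x[0]),np.arctan2(-y[0],y[1]) )
print('knob',ray(c,[[343/4+190,202/4]],.077),ray(c,[[343/4+190,202/4]],.072))
# lead-in tips inner corners z .014
t=ray(c,np.array([[160,519],[529,562]])/4+[190,0],.014);print('tips inner',t,np.linalg.norm(t[0]-t[1]),t.mean(0))
E
```

```text
[[ 0.605  -0.1426  0.034 ]
 [ 0.4843 -0.1247  0.034 ]
 [ 0.4933 -0.0678  0.034 ]
 [ 0.6131 -0.0852  0.034 ]] [ 0.54893521 -0.10507609  0.034     ]
len 0.0577564509857493 0.12151489279418205 -1.7196726036958194 -1.716617181183871
knob [[ 0.54863137 -0.10486512  0.077     ]] [[ 0.54928301 -0.10561101  0.072     ]]
tips inner [[ 0.62738374 -0.01425206  0.014     ]
 [ 0.49965345  0.00470311  0.014     ]] 0.12912910205748412 [ 0.5635186  -0.00477447  0.014     ]
```

```bash
python3 nudge.py '{"moves":[[0.04, -351, -20, 100, -1.35], [0.04, -351, -20, 100, -1.35], [0.04, -351, -20, 100, -1.35], [0.04, -351, -20, 100, -1.35], [0.04, -351, -20, 100, -1.35], [0.04, -351, -20, 100, -1.35], [0.04, -351, -20, 100, -1.35], [0.04, -351, -20, 100, -1.35], [0.04, -351, -20, 100, -1.35], [0.04, -351, -20, 100, -1.35], [0.04, -351, -20, 100, -1.35], [0.04, -351, -20, 100, -1.35], [0.04, -351, -20, 100, -1.35], [0.04, -351, -20, 100, -1.35]]}'
python3 - <<'E'
from h import *
s=arm.get_state();im=arm.grab_frame('wrist')[:,:,::-1];cv2.imwrite('pics/w2.png',im)
import pickle;pickle.dump(s,open('w2.pkl','wb'))
E
```

```text
t: 3.28
eef_pos: [0.5318, 0.3782, 0.2076]
ee_rot: [-3.14, 0.001, -1.333]
force: [-0.2, -0.6, -0.4]
width: 0.0401
gripper_force: 0.0
```

View pics/w2.png

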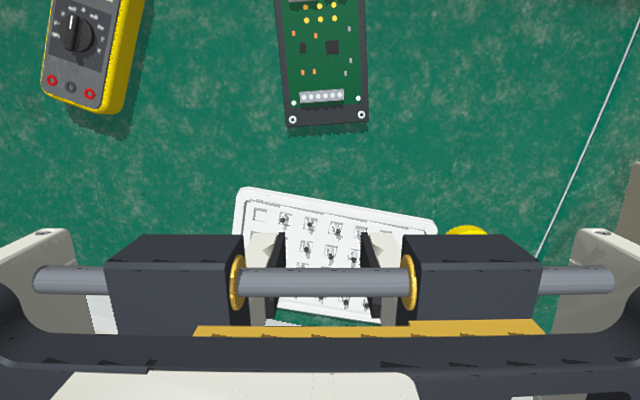

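This shows the carrier's rear corners at about (288,126) and (369,122), with its sides running to the top of the frame. The tray's near corner is at (240,188). I'll fit lines to the edges.

```bash
python3 - <<'E'
from h import *
import pickle
s=pickle.load(open('w2.pkl','rb'));im=cv2.imread('pics/w2.png');c=cam('wrist',s)
hsv=cv2.cvtColor(im,cv2.COLOR_BGR2HSV)
m=((hsv[...,2]<100)&(hsv[...,1]<90)).astype(np.uint8)
m=cv2.morphologyEx(m,cv2.MORPH_OPEN,np.ones((3,3),np.uint8))
n,l,st,ce=cv2.connectedComponentsWithStats(m);k=l[118,330];print(st[k])
h=max(cv2.findContours((l==k).astype(np.uint8),cv2.RETR_EXTERNAL,cv2.CHAIN_APPROX_NONE)[0],key=cv2.contourArea).reshape(-1,2)
def fit(pts):
    P=ray(c,pts,.012)[:,:2];vx,vy,x,y=cv2.fitLine(P.astype(np.float32),cv2.DIST_HUBER,0,.01,.01).ravel();d=np.array([vx,vy])
    return np.array([x,y]),d
L=np.array([(x,min(h[h[:,1]==x][:,0])) for x in range(10,115)])[:,::-1]
Rr=np.array([(x,max(h[h[:,1]==x][:,0])) for x in range(10,112)])[:,::-1]
B=np.array([(x,max(h[h[:,0]==x][:,1])) for x in range(296,362)])
for n_,e in(('L',L),('R',Rr),('B',B)):
    p,d=fit(e);d=d*(-np.sign(d[1])) if n_!='B' else d
    print(n_,p,d,np.arctan2(d[1],d[0]),e[0],e[-1])
lines=[fit(L),fit(B),fit(Rr)]
for a,b in((0,1),(2,1)):
    (p,d),(q,e)=lines[a],lines[b];t=np.linalg.solve(np.c_[d,-e],q-p);print('corner',p+t[0]*d)
print('tray',ray(c,[[240,188],[300,195],[436,221]],.02)[:,:2].round(3))
E
```

```text
[ 274    0   95  127 2779]
L [0.6024001  0.27476552] [ 0.30538696 -0.95222837] -1.2604516 [275  10] [285 114]
R [0.5177449  0.24937801] [ 0.30269966 -0.953086  ] -1.2632724 [364  10] [368 111]
B [0.546457   0.32708663] [0.95108503 0.3089292 ] 0.31406695 [296 126] [361 121]
corner [0.5819255  0.33860743]
corner [0.49805766 0.31136566]
tray [[0.618 0.416]
 [0.551 0.408]
 [0.391 0.402]]
```

To row units: 0.202 m is 202, 0.195 m is 195, -0.073 rad is -0.365.

```bash
python3 nudge.py '{"moves":[[0.04, 29, 6, 150, -0.365], [0.04, 29, 6, 150, -0.365], [0.04, 29, 6, 150, -0.365], [0.04, 29, 6, 150, -0.365], [0.04, 29, 6, 180, -0.365], [0.04, 29, 6, 195, -0.365], [0.04, 29, 6, 202, -0.365], [0.04, 29, 6, 202, -0.365], [0.04, 29, 6, 202, -0.365], [0.04, 29, 6, 202, -0.365]]}'
cat > plan.py <<'E'
from h import *
O=np.array([.5488,-.105]);YJ=-1.718
def rot(a):return np.array([[np.cos(a),-np.sin(a)],[np.sin(a),np.cos(a)]])
def tojig(p):return rot(-YJ)@(np.array(p)-O)
def toolshift(s,w,yaw):  # world xy target, yaw -> dx,dy,turn
    y=s['ee_rot'][2];d=np.array(w)-s['eef_pos'][:2]
    return np.array([d@[np.cos(y),np.sin(y)],d@[np.sin(y),-np.cos(y)],y-yaw]).round(4)
E
python3 - <<'E'
from plan import *
s=arm.get_state()
C=np.array([.5629,.2536]);th=-1.26
print(tojig(C),th-YJ,tojig(s['eef_pos'][:2]),s['ee_rot'][2]-YJ,s['eef_pos'])
# contact tcp, 2 mm preload-free
gap=.075+.0095
y0=tojig(C)[1];a=th-YJ;Rr=-y0/(1-np.cos(a));print('R',Rr)
c0=tojig(C);cor=c0+Rr*np.array([np.sin(a),-np.cos(a)])
for b in np.linspace(a,0,10):
    c=cor-Rr*np.array([np.sin(b),-np.cos(b)]);t=c-gap*np.array([np.cos(b),np.sin(b)])
    print(c.round(3),toolshift(s,O+rot(YJ)@t,YJ+b))
im=arm.grab_frame('wrist')[:,:,::-1];cv2.imwrite('pics/w3.png',im)
E
```

```text
t: 4.17
eef_pos: [0.5333, 0.3507, 0.0064]
ee_rot: [-3.139, 0.001, -1.259]
force: [0.5, -0.1, 1.0]
width: 0.0402
gripper_force: 0.0
[-0.35678986 -0.03864929] 0.45799999999999996 [-0.44850532 -0.08212173] 0.459378177357181 [0.53334986 0.35069979 0.00640965]
R 0.37501231176711564
[-0.357 -0.039] [0.017  0.0016 0.0014]
[-0.339 -0.031] [ 0.0362 -0.0022  0.0523]
[-0.322 -0.024] [ 0.0555 -0.005   0.1032]
[-0.304 -0.017] [ 0.075  -0.0068  0.154 ]
[-0.285 -0.012] [ 0.0945 -0.0076  0.2049]
[-0.267 -0.008] [ 0.1141 -0.0075  0.2558]
[-0.248 -0.004] [ 0.1336 -0.0063  0.3067]
[-0.229 -0.002] [ 0.1531 -0.0042  0.3576]
[-0.21 -0.  ] [ 0.1724 -0.001   0.4085]
[-0.191  0.   ] [0.1915 0.0031 0.4594]
```

View pics/w3.png

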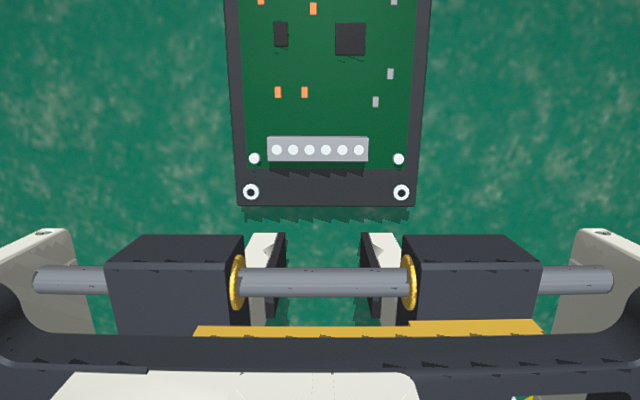

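The carrier's rear is square to the fingers and centred (rear centre at px 326, fingers at about 324). Pushing along the first half of the arc.

To row units: 0.0945 m is 94.5, -0.0076 m is -7.6, 0.205 rad is 1.025.

```bash
python3 nudge.py '{"moves":[[0.04, 8, 1, 1, 0], [0.04, 13, 1.5, 2, 0.005], [0.04, 17, 1.6, 2, 0.007], [0.04, 23.4, 0.3, 2, 0.09], [0.04, 29.8, -1, 2, 0.175], [0.04, 36.2, -2.2, 2, 0.26], [0.04, 42.6, -3.2, 2, 0.345], [0.04, 49, -4.1, 2, 0.43], [0.04, 55.5, -5, 2, 0.515], [0.04, 62, -5.7, 2, 0.6], [0.04, 68.5, -6.3, 2, 0.685], [0.04, 75, -6.8, 2, 0.77], [0.04, 81.5, -7.1, 2, 0.855], [0.04, 88, -7.4, 2, 0.94], [0.04, 92, -7.6, 2, 0.995], [0.04, 94.5, -7.6, 2, 1.025], [0.04, 94.5, -7.6, 2, 1.025]]}'
cat > look.py <<'E'
from plan import *
import sys
def look(name):
    s=arm.get_state();im=np.ascontiguousarray(arm.grab_frame('wrist')[:,:,::-1]);cv2.imwrite(f'pics/{name}.png',im);c=cam('wrist',s)
    hsv=cv2.cvtColor(im,cv2.COLOR_BGR2HSV)
    m=((hsv[...,2]<100)&(hsv[...,1]<90)).astype(np.uint8)
    D=[]
    for nm,sgn in(('L',-1),('R',1)):
        e=[]
        for v in range(15,190):
            r=np.nonzero(m[v,150:500])[0]+150
            if len(r): e.append((r.min() if sgn<0 else r.max()+1,v))
        P=ray(c,e,.012)[:,:2].astype(np.float32)
        vx,vy,x,y=cv2.fitLine(P,cv2.DIST_HUBER,0,.002,.001).ravel();d=np.array([vx,vy]);d*=-np.sign(d[1])
        p=tojig([x,y]);a=np.arctan2(d[1],d[0])-YJ
        rs=np.abs((P-[x,y])@[-d[1],d[0]]);D.append((p,a));print(nm,p.round(4),round(a,4),'med res',np.median(rs).round(5))
    tc=tojig(s['eef_pos'][:2]);print('tcp',tc,'yaw',s['ee_rot'][2]-YJ,'z',s['eef_pos'][2],'F',s['force'],'t',s['t'])
    a=(D[0][1]+D[1][1])/2
    n=np.array([-np.sin(a),np.cos(a)])
    off=[(p-tc)@n for p,_ in D];print('sides rel tcp',np.round(off,4),'width',off[0]-off[1])
    cc=tc+.0845*np.array([np.cos(a),np.sin(a)])+n*np.mean(off);print('carrier centre',cc.round(4),'yaw',a)
if __name__=='__main__':look(sys.argv[1])
E
python3 look.py w4
```

```text
t: 5.63
eef_pos: [0.5684, 0.2612, 0.0023]
ee_rot: [3.141, -0.001, -1.465]
force: [0.5, 0.7, 0.9]
width: 0.0396
gripper_force: 0.2
L [-0.3032  0.0291] 0.2541 med res 0.00012
R [-0.2808 -0.0575] 0.2519 med res 0.00011
tcp [-0.36511066 -0.03428888] yaw 0.25302538898722315 z 0.0022731640221783263 F [0.53046439 0.67307652 0.91154403] t 5.6333
sides rel tcp [ 0.0459 -0.0436] width 0.08947837716066986
carrier centre [-0.2836 -0.012 ] yaw 0.25300008
```

View pics/w4.png

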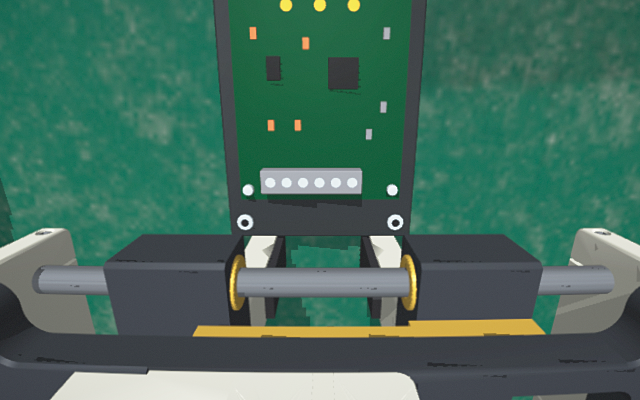

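The carrier is tracking the arc: centre (-0.284,-0.012), yaw 0.253, both fingers on the rear face. Next I compute and run the second half.

```bash
python3 - <<'E'
from plan import *
s=arm.get_state();c0=np.array([-.2836,-.012]);a=.253;o=.0011
Rr=.012/(1-np.cos(a));cor=c0+Rr*np.array([np.sin(a),-np.cos(a)])
for b in np.linspace(a,0,6):
    x=np.array([np.cos(b),np.sin(b)]);n=np.array([-np.sin(b),np.cos(b)])
    c=cor+Rr*n;t=c-.0845*x-o*n
    print(c.round(3),toolshift(s,O+rot(YJ)@t,YJ+b))
E
```

```text
[-0.284 -0.012] [ 0.     -0.0004  0.0005]
[-0.265 -0.008] [ 0.0192 -0.0042  0.0511]
[-0.246 -0.004] [ 0.0384 -0.007   0.1017]
[-0.227 -0.002] [ 0.0578 -0.0088  0.1523]
[-0.208 -0.   ] [ 0.0773 -0.0097  0.2029]
[-0.189  0.   ] [ 0.0968 -0.0095  0.2535]
```

To row units: 0.0968 m is 96.8, 0.0945 m is 94.5, 0.2535 rad is 1.2675.

```bash
python3 nudge.py '{"moves":[[0.04, 6, -1.5, -2, 0.085], [0.04, 12.6, -3, -2, 0.17], [0.04, 19.2, -4.2, -2, 0.255], [0.04, 25.6, -5.2, -2, 0.34], [0.04, 32, -6.2, -2, 0.425], [0.04, 38.4, -7, -2, 0.51], [0.04, 44.9, -7.7, -2, 0.595], [0.04, 51.3, -8.3, -2, 0.68], [0.04, 57.8, -8.8, -2, 0.76], [0.04, 64.3, -9.2, -2, 0.845], [0.04, 70.8, -9.5, -2, 0.93], [0.04, 77.3, -9.7, -2, 1.015], [0.04, 83.8, -9.7, -2, 1.1], [0.04, 90.3, -9.6, -2, 1.185], [0.04, 94.5, -9.5, -2, 1.24], [0.04, 96.8, -9.5, -2, 1.2675], [0.04, 96.8, -9.5, -2, 1.2675]]}'
python3 look.py w5
```

```text
t: 7.1
eef_pos: [0.5884, 0.1664, 0.0046]
ee_rot: [3.141, -0.0, -1.718]
force: [-0.6, -1.0, 0.2]
width: 0.04
gripper_force: 0.0
L [-0.1985  0.046 ] 0.0013 med res 0.00011
R [-0.2003 -0.0437] 0.0024 med res 0.00012
tcp [-0.27425335 -0.00066229] yaw -0.000206465801372957 z 0.0045938573327003185 F [-0.63610714 -1.04041574  0.23933158] t 7.1
sides rel tcp [ 0.0465 -0.0431] width 0.08967224962212988
carrier centre [-0.1898  0.0012] yaw 0.0018376708
```

View pics/w5.png

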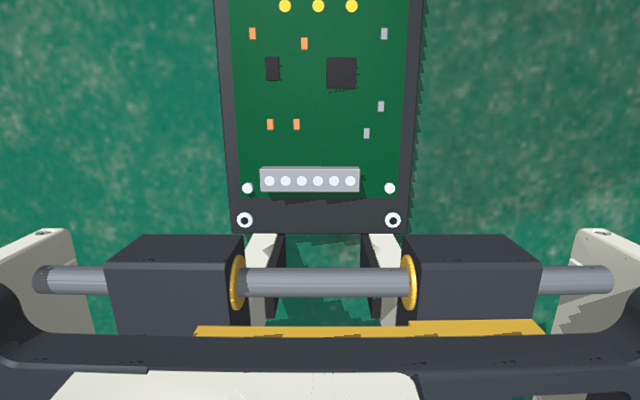

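The carrier is in line with the channel (y +1 mm, yaw 0.002). Pushing straight in, with a 1 mm correction to the side.

To row units: 0.08 m is 80, 0.076 m is 76.

```bash
python3 nudge.py '{"moves":[[0.04, 6, 0.3, 0, 0], [0.04, 12, 0.6, 0, 0], [0.04, 18, 1, 0, 0], [0.04, 24, 1, 0, 0], [0.04, 30, 1, 0, 0], [0.04, 36, 1, 0, 0], [0.04, 42, 1, 0, 0], [0.04, 48, 1, 0, 0], [0.04, 54, 1, 0, 0], [0.04, 60, 1, 0, 0], [0.04, 66, 1, 0, 0], [0.04, 72, 1, 0, 0], [0.04, 76, 1, 0, 0], [0.04, 80, 1, 0, 0], [0.04, 80, 1, 0, 0]]}'
python3 look.py w6
```

```text
t: 8.4
eef_pos: [0.5754, 0.0871, 0.0045]
ee_rot: [3.141, -0.0, -1.718]
force: [0.4, 0.3, -0.2]
width: 0.0402
gripper_force: 0.0
L [-0.1314  0.0452] 0.01 med res 0.00021
R [-0.1092 -0.0486] -0.1082 med res 0.00205
tcp [-0.19391906 -0.00189131] yaw 0.00012118405483141359 z 0.004504722097249142 F [ 0.44671566  0.34744702 -0.23973168] t 8.4
sides rel tcp [ 0.0501 -0.0425] width 0.09255361770318624
carrier centre [-0.1093 -0.0022] yaw -0.049133778
```

View pics/w6.png

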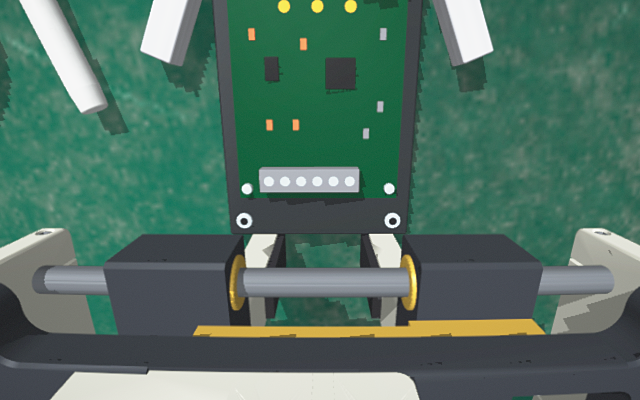

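The carrier sits centred between the lead-ins, with gaps of about 38 px on each side near row 60. Pushing on to just before the stop.

```bash
python3 nudge.py '{"moves":[[0.04, 5, 0, 0, 0], [0.04, 11, 0, 0, 0], [0.04, 17, 0, 0, 0], [0.04, 23, 0, 0, 0], [0.04, 29, 0, 0, 0], [0.04, 35, 0, 0, 0], [0.04, 41, 0, 0, 0], [0.04, 47, 0, 0, 0], [0.04, 53, 0, 0, 0], [0.04, 59, 0, 0, 0], [0.04, 63, 0, 0, 0], [0.04, 66, 0, 0, 0], [0.04, 66, 0, 0, 0]]}'
python3 nudge.py '{"moves":[[0.04, 2, 0, 0, 0], [0.04, 4, 0, 0, 0], [0.04, 6, 0, 0, 0], [0.04, 7, 0, 0, 0], [0.04, 7, 0, 0, 0]]}'
```

```text
t: 9.53
eef_pos: [0.5659, 0.0221, 0.0046]
ee_rot: [3.141, -0.0, -1.718]
force: [-0.4, -0.4, 0.5]
width: 0.0401
gripper_force: 0.0
t: 9.95
eef_pos: [0.5652, 0.0157, 0.0046]
ee_rot: [-3.141, -0.0, -1.717]
force: [0.7, 1.6, 0.3]
width: 0.0401
gripper_force: 0.2
```

```bash
python3 nudge.py '{"moves":[[0.04, 1, 0, 0, 0], [0.04, 2, 0, 0, 0], [0.04, 2, 0, 0, 0]]}'; python3 nudge.py '{"moves":[[0.04, 1, 0, 0, 0], [0.04, 2, 0, 0, 0], [0.04, 2, 0, 0, 0]]}'
```

```text
t: 10.2
eef_pos: [0.5654, 0.0148, 0.0047]
ee_rot: [-3.14, 0.001, -1.717]
force: [-0.1, 5.8, -0.6]
width: 0.04
gripper_force: 3.2
t: 10.45
eef_pos: [0.5656, 0.0145, 0.0048]
ee_rot: [-3.139, 0.004, -1.718]
force: [-1.2, 16.7, -1.0]
width: 0.04
gripper_force: 7.9
```

To row units: -0.04 m is -40, -0.15 m is -150.

```bash
python3 nudge.py '{"moves":[[0.04, -4, 0, 0, 0], [0.04, -15, 0, 0, 0], [0.04, -30, 0, 0, 0], [0.04, -40, 0, -30, 0], [0.04, -40, 0, -70, 0], [0.04, -40, 0, -110, 0], [0.04, -40, 0, -150, 0], [0.04, -40, 0, -150, 0], [0.04, -40, 0, -150, 0]]}'
python3 - <<'E'
from h import *
import pickle
s=arm.get_state();pickle.dump(s,open('w7.pkl','wb'));im=arm.grab_frame('wrist')[:,:,::-1];cv2.imwrite('pics/w7.png',im)
cv2.imwrite('pics/w7c.png',cv2.resize(im[0:190,190:430],None,fx=3,fy=3,interpolation=cv2.INTER_CUBIC))
E
```

```text
t: 11.2
eef_pos: [0.5719, 0.0528, 0.1576]
ee_rot: [-3.137, 0.003, -1.717]
force: [-0.9, 0.8, -1.2]
width: 0.0399
gripper_force: 0.0
```

View pics/w7c.png

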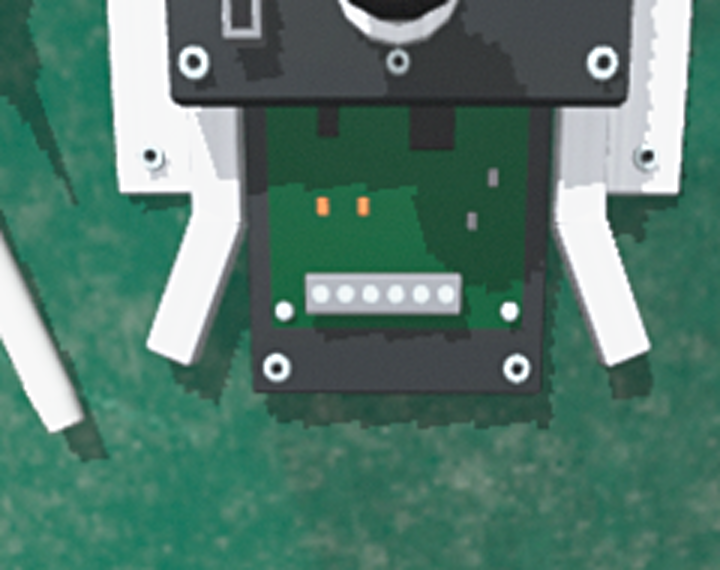

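The carrier lies straight in the channel. Its rear edge (row 391) is about 8 mm behind the lead-in tips (row 366), which matches home, and a 17 N push was blocked. Next I go above the knob with the fingers closed.

To row units: 0.16 m is 160, 0.15 m is 150.

```bash
python3 nudge.py '{"moves":[[0, 35, 0, 0, 0], [0, 70, 0, 0, 0], [0, 100, 0, 0, 0], [0, 130, 0, 0, 0], [0, 150, 0, 0, 0], [0, 160, 0, 0, 0], [0, 160, 0, 30, 0], [0, 160, 0, 50, 0], [0, 160, 0, 65, 0], [0, 160, 0, 65, 0], [0, 160, 0, 65, 0]]}' 10
python3 - <<'E'
from plan import *
s=arm.get_state();print(tojig(s['eef_pos'][:2]),s['eef_pos'])
for n in('wrist','scene'):cv2.imwrite(f'pics/{n}8.png',arm.grab_frame(n)[:,:,::-1])
im=cv2.imread('pics/scene8.png');cv2.imwrite('pics/s8c.png',cv2.resize(im[130:280,260:460],None,fx=4,fy=4,interpolation=cv2.INTER_CUBIC))
E
```

```text
t: 12.17
eef_pos: [0.5461, -0.1066, 0.0882]
ee_rot: [3.138, -0.001, -1.717]
force: [0.0, -0.9, 1.0]
width: 0.0004
gripper_force: 0.0
[ 0.00197097 -0.00244535] [ 0.54609201 -0.10659099  0.08817788]
```

View pics/s8c.png

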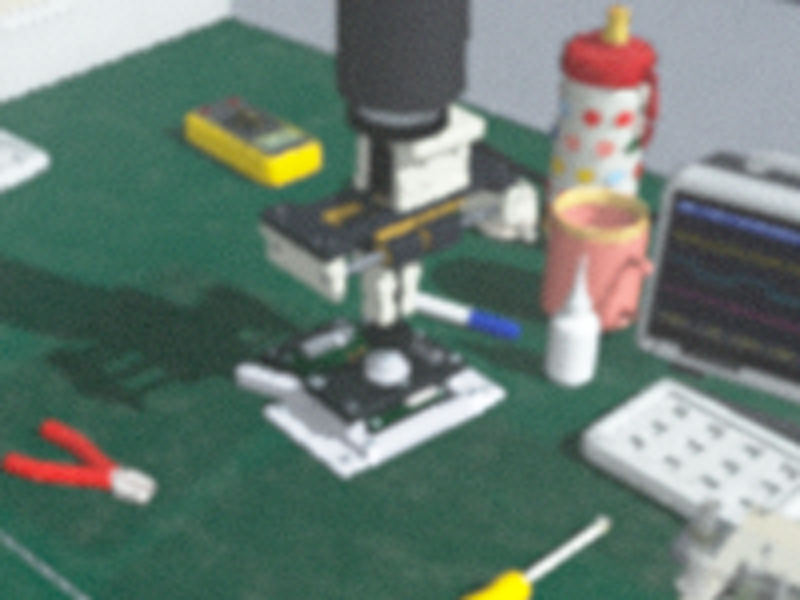

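The closed fingertips hang just above the knob, clear of the bottle and mug. Centring and pressing.

```bash
python3 nudge.py '{"moves":[[0, -1, -1.5, 4, 0], [0, -2, -2.4, 8, 0], [0, -2, -2.4, 12, 0], [0, -2, -2.4, 16, 0], [0, -2, -2.4, 20, 0], [0, -2, -2.4, 23, 0], [0, -2, -2.4, 23, 0], [0, -2, -2.4, 23, 0]]}'; python3 nudge.py '{"moves":[[0, 0, 0, 1, 0], [0, 0, 0, 2, 0], [0, 0, 0, 3, 0], [0, 0, 0, 3, 0], [0, 0, 0, 3, 0]]}'
```

```text
t: 12.93
eef_pos: [0.5498, -0.1052, 0.0665]
ee_rot: [-3.142, -0.0, -1.717]
force: [-0.1, 0.8, 1.0]
width: 0.0009
gripper_force: 0.8
t: 13.35
eef_pos: [0.5498, -0.1052, 0.0637]
ee_rot: [-3.141, 0.0, -1.717]
force: [0.7, 1.2, 4.4]
width: 0.0006
gripper_force: 2.1
```

```bash
for i in 1 2; do python3 nudge.py '{"moves":[[0, 0, 0, 1, 0], [0, 0, 0, 2, 0], [0, 0, 0, 2, 0], [0, 0, 0, 2, 0]]}'; done
```

```text
t: 13.68
eef_pos: [0.5498, -0.1052, 0.0622]
ee_rot: [-3.141, -0.0, -1.717]
force: [-3.2, 2.6, 8.9]
width: 0.0007
gripper_force: 4.8
t: 14.02
eef_pos: [0.55, -0.1052, 0.0619]
ee_rot: [-3.14, -0.0, -1.716]
force: [-7.8, 4.8, 26.2]
width: 0.0004
gripper_force: 12.7
```

```bash
python3 nudge.py '{"moves":[[0, 0, 0, 0, 0], [0, 0, 0, 0, 0], [0, 0, 0, 0, 0], [0, 0, 0, 0, 0]]}'; python3 -c "
from station import arm
print(arm.job_done())"
```

```text
t: 14.35
eef_pos: [0.55, -0.1053, 0.0619]
ee_rot: [-3.14, -0.0, -1.716]
force: [-7.6, 4.7, 25.3]
width: 0.0007
gripper_force: 12.7
the job is handed in; nothing more can be done
None
```

The carrier was pushed home against the stop (a 17 N push was blocked) and the knob is held at its hard stop with about 25 N, handed in at 14.4 s; I viewed 12 pictures, over the limit of 10, and did not recheck the carrier after pressing.

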